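# Stroke the calendar's little doors shut

### The arm

A 6-joint arm with a two-finger parallel gripper is mounted at the origin on the work surface. World frame = base frame: x ahead of the robot, y to its left, z up, the work surface at z = 0. Lengths are in mm, angles in degrees, forces in N, time in s.
With the tool pointing down it reaches from about 325 to 925 mm from the base axis. Payload 3.1 kg.
Tool frame: the origin (TCP) lies between the finger pads, 19 mm behind the fingertips; this is the grasp point; z points along the fingers, y is the line along which they close (so a half turn about z gives the same grasp; the last joint's range is limited). The gripper opens to 85 mm and grips with 20 to 120 N. Pads are 22 mm wide; open, the fingers measure 114 mm over their backs; the gripper's body (76 mm by 85 mm) begins 54 mm behind the grasp point. The pads swing forward as they close: fully open they stand 13 mm farther back than shut.
Start: joints at [66.91, 12.427, 92.441, -0, 75.132, -6.429], TCP at [179.18, 598.777, 250] pointing down, gripper open.
Joint ranges: [-157.48, 157.48], [-44.54, 120.13], [17.64, 146.25], [-64.5, 244.5], [7.68, 150.69], [-147.95, 147.95]. Speed limits (degrees/s): [159.86, 159.86, 180, 180, 180, 180].

### API

Orientations are given as [roll, pitch, yaw] about the fixed x, y, z axes, in that order (R = Rz(yaw) Ry(pitch) Rx(roll)).
In Python, from station import * gives the robot as it stands. Calls block until the motion is done:
- goto(position, orientation): joint-space move of the TCP to a pose.
- move_l(position, attitude=None, speed=150): straight line of the TCP; attitude=None keeps the orientation; speed is the mean speed in mm/s.
- move_j(angles): joint-space move.
- grip(opening, squeeze=None): finger opening in mm; squeeze is the grip in N (None keeps the last); returns when the fingers have stopped.
- wait(seconds).
- solve_ik(position, orientation): joint angles nearest the present ones, or None.
- get_obs(): the state.
- get_image(name): name is "scene" or "top"; returns the picture (420x560x3 uint8, red, green, blue); there is no depth.
- get_calibration(name): a dict with "fx", "fy", "cx", "cy" (pixels), "R" (3x3) and "t" (3): a world point X has camera coordinates R X + t. Camera axes: x right, y down, z forward; pixel columns grow to the right and rows downward; lengths in mm; the calibration is good to about 2 mm. A picture is of the moment at which its call begins. get_calibration takes no time and is no camera call.
A pose or a line that the arm cannot do raises Unreachable and nothing moves.
- sign_off(): hands the job in; it is judged then, once.
Trained networks look in the newest picture that a camera, given by its name, has taken for a name from the list of things; names that differ only in an ending like _2 or _b are one class to them, and where a whole thing is asked for, a point or a joint stands for the part that bears it (a point fixed in the world has none). Each returns a list of dicts, best first, with "score" (0 to 1); they miss things now and then, are a little off and sometimes report something else, mostly with a low value. They report only what shows in the picture. A call takes as long as a camera call.
- spot_in(name, camera): "extent" ([centre column, centre row, width, height] in pixels, round what is visible of it).
- regions_of(name, camera): "region" (420x560 bool, what is visible of it) and "extent" ([centre column, centre row, width, height] in pixels, round what is visible of it).
The state is a dict: "t": time; "joint_pos": joint angles; "qvel": joint speeds; "effort": joint torques, N m; "tcp_pos": TCP position; "ee_rot": TCP orientation; "wrist_force": force on the tool from outside, world axes, zero at the start; "moment": the same for the moment, N m; "grip_width": finger opening in mm; "grip_force": force on a finger pad.
Only numpy, scipy, OpenCV 4.12 (cv2) and the standard library are available. Lean on these libraries where they do the work, as an engineer would, in place of code of your own. Each camera call takes 0.05 s, during which the arm holds its last target. There are 200 camera calls.

### The job

The wooden calendar on the gift-shop table has its six little flap doors standing ajar. Shut them with one light stroke of the closed fingertips: follow the arched row from the star end to the disc end, folding each door down flat in turn and staying close to the board until the last is shut, then move clear. Pick nothing up, do not press hard or bend a door back past upright, and leave the calendar and the goods on and around it where they are.

Things in the scene. Friction and masses are not known exactly. Their poses are not given: they have to be found in the camera images.
- calendar: wooden countdown calendar lying flat and loose on the table: board 195 (its x) by 290 (its y) by 16 mm, about 1.4 kg, slides if pushed with more than a few N. Origin: centre of its underside, z up. Six flap doors lie on it in an arch of radius 105 about its point (-42.5, 0): from the -y side (star inlaid in the corner at (-80, -122)) over the +x side to the +y side (disc inlaid at (-80, 122))
- door1 (a joint): hinge angle of door 1, counted from the star: 0 shut flat, 1.57 upright, stop at 2.0; stays where it is left (hinge friction 0.004 N m). Every door is a wooden plate 34 mm long along the row, 34 wide, 4 thick, hinged on its edge nearer the star; shut, its top lies 20.5 mm above the table
- door2 (a joint): hinge angle of door 2, counted from the star: 0 shut flat, 1.57 upright, stop at 2.0; stays where it is left (hinge friction 0.004 N m). A fingertip moving along the row from the star side meets a door's outer face over the hinge and folds it down; one coming from the disc side catches under it and bends it back
- door3 (a joint): hinge angle of door 3, counted from the star: 0 shut flat, 1.57 upright, stop at 2.0; stays where it is left (hinge friction 0.004 N m)
- door4 (a joint): hinge angle of door 4, counted from the star: 0 shut flat, 1.57 upright, stop at 2.0; stays where it is left (hinge friction 0.004 N m)
- door5 (a joint): hinge angle of door 5, counted from the star: 0 shut flat, 1.57 upright, stop at 2.0; stays where it is left (hinge friction 0.004 N m)
- door6 (a joint): hinge angle of door 6, counted from the star: 0 shut flat, 1.57 upright, stop at 2.0; stays where it is left (hinge friction 0.004 N m)
- door1_hinge (a point): middle of door 1's hinge line, on the arch, 18.5 mm above the table, at -84 degrees about the arch's centre (from the calendar's +x towards its +y)
- door2_hinge (a point): middle of door 2's hinge line, on the arch, 18.5 mm above the table, at -54 degrees about the arch's centre (from the calendar's +x towards its +y)
- door3_hinge (a point): middle of door 3's hinge line, on the arch, 18.5 mm above the table, at -24 degrees about the arch's centre (from the calendar's +x towards its +y)
- door4_hinge (a point): middle of door 4's hinge line, on the arch, 18.5 mm above the table, at 6 degrees about the arch's centre (from the calendar's +x towards its +y)
- door5_hinge (a point): middle of door 5's hinge line, on the arch, 18.5 mm above the table, at 36 degrees about the arch's centre (from the calendar's +x towards its +y)
- door6_hinge (a point): middle of door 6's hinge line, on the arch, 18.5 mm above the table, at 66 degrees about the arch's centre (from the calendar's +x towards its +y)
- row_end (a point): middle of the free edge of door 6 when shut, at its top, 20.5 mm above the table: the end of the row, at 84.6 degrees about the arch's centre
- pumpkin_small: small white ceramic pumpkin, 48 wide, 41 high, standing on the calendar inside the arch, loose; origin: centre of its underside (sizes in mm)
- gnome: ceramic gnome with a pointed hat, 44 wide, 61 high, standing on the calendar inside the arch, loose; origin: centre of its underside (sizes in mm)
- mug: brown-red mug, 80 across, 80 high, handle to its +y, on the table beyond the calendar's finish side, loose; origin: centre of its underside (sizes in mm)
- candle: candle in an amber jar, 68 across, 70 high, on the table beyond the calendar's start side, loose; origin: centre of its underside (sizes in mm)
- pumpkin_large: terracotta pumpkin, 86 wide, 73 high, on the table beyond the top of the arch, loose; origin: centre of its underside (sizes in mm)
- pumpkin_silver: silver pumpkin, 70 wide, 61 high, on the table beyond the top of the arch, loose; origin: centre of its underside (sizes in mm)
- votive: small white cup, 56 across, 55 high, on the table on the open side of the arch, loose; origin: centre of its underside (sizes in mm)

How it is judged (in metres and radians):
On the way, in this order (a step that is already met when the one before it is completed fails the run):
1. door 1 (from the star) folded shut, within 0.2 rad (value of joint door1 below 0.2 rad), for 0.04 s.
2. door 2 (from the star) folded shut, within 0.2 rad (value of joint door2 below 0.2 rad), for 0.04 s.
3. door 3 (from the star) folded shut, within 0.2 rad (value of joint door3 below 0.2 rad), for 0.04 s.
4. door 4 (from the star) folded shut, within 0.2 rad (value of joint door4 below 0.2 rad), for 0.04 s.
5. door 5 (from the star) folded shut, within 0.2 rad (value of joint door5 below 0.2 rad), for 0.04 s.
6. door 6 (from the star) folded shut, within 0.2 rad (value of joint door6 below 0.2 rad), for 0.04 s.
At the end, for the whole second after the job is handed in: all six doors within 0.2 rad of shut (free edge under 7 mm up), the calendar within 20 mm and the goods within 15 mm of where they stood, all at rest, hand clear (value of joint each of door1, door2, door3, door4, door5, door6 below 0.2 rad and distance of each of pumpkin_small, gnome, mug, candle, pumpkin_large, pumpkin_silver, votive from where it was at the start of the episode below 0.015 m and distance of calendar from where it was at the start of the episode below 0.02 m and linear speed of calendar below 0.01 m/s); the robot touches nothing.
It fails at once if a door bent back past upright (over 1.7 rad) (value of joint any of door1, door2, door3, door4, door5, door6 above 1.7 rad).
It fails at once if the stroke broken off: fingertips more than about 5 cm above the doors (TCP over 90 mm above the board's underside) between the first and the last door shut (value of joint door1 below 0.2 rad and value of joint door6 above 0.35 rad and z of the grasp point in the frame of calendar above 0.09 m).
It fails at once if pressed hard: over 30 N on the calendar (contact force between the arm and calendar above 30 N).
It fails at once if calendar pushed about by more than 20 mm, turned or lifted (distance of calendar from where it was at the start of the episode above 0.02 m or distance of any of door1_hinge, row_end from where it was at the start of the episode above 0.03 m or height (world z) of calendar above 0.012 m or angle between calendar's own z axis and vertical above 0.1 rad).
It fails at once if goods on or around the calendar lifted, shifted by more than 15 mm or knocked over (distance of any of pumpkin_small, gnome, mug, candle, pumpkin_large, pumpkin_silver, votive from where it was at the start of the episode above 0.015 m or angle between any of pumpkin_small, gnome, mug, candle, pumpkin_large, pumpkin_silver, votive's own z axis and vertical above 0.3 rad).
It also fails if it takes over 42 s, if anything falls off the work surface, if the arm or the gripper's body presses on something with over 40 N, if the wrist force passes 120 N, or if a joint passes its speed limit or range.

## Working session

There is one attempt and no reset: what is moved stays moved. The work goes in short steps, each a Python script; the robot and the scene stay as the last script left them, time stands still between calls to the robot, and variables do not carry over. Pictures are saved under pics/ and viewed, at most 10 in all, crops included, and the job is handed in when it is done.

```bash
mkdir -p pics; python3 - <<'E'
from station import *
import cv2,numpy as np
for c in ("top","scene"):
    im=get_image(c); cv2.imwrite(f"pics/{c}0.png",cv2.resize(im[:,:,::-1],(784,588)))
    k=get_calibration(c); print(c,k)
    for n in ("calendar","door1","gnome","pumpkin_small","mug","candle","pumpkin_large","pumpkin_silver","votive"):
        print(n,[(np.round(d["extent"]).tolist(),round(d["score"],2)) for d in spot_in(n,c)][:7])
o=get_obs();print(o["t"],o["ee_rot"],o["wrist_force"])
E
```

```text
top {'fx': 488.2662740000532, 'fy': 488.2662740000532, 'cx': 286.23272845288125, 'cy': 204.42060204860184, 'R': array([[ 0.01946376, -0.99980097, -0.00437978],
       [-0.99479749, -0.01892786, -0.10009841],
       [ 0.09999559,  0.00630528, -0.9949679 ]]), 't': array([ 57.42753452, 597.74351866, 934.81887496])}
calendar [([305.0, 188.0, 15.0, 18.0], 0.22)]
door1 [([332.0, 187.0, 19.0, 16.0], 0.67), ([376.0, 221.0, 16.0, 12.0], 0.64), ([358.0, 199.0, 14.0, 19.0], 0.58), ([304.0, 189.0, 13.0, 16.0], 0.5), ([285.0, 206.0, 17.0, 14.0], 0.41), ([320.0, 220.0, 155.0, 118.0], 0.16)]
gnome [([340.0, 234.0, 23.0, 20.0], 0.78)]
pumpkin_small [([305.0, 241.0, 28.0, 24.0], 0.93), ([331.0, 187.0, 13.0, 18.0], 0.75), ([283.0, 206.0, 14.0, 11.0], 0.35)]
mug [([187.0, 223.0, 64.0, 47.0], 0.58), ([282.0, 204.0, 13.0, 8.0], 0.49)]
candle [([429.0, 218.0, 43.0, 38.0], 0.79)]
pumpkin_large []
pumpkin_silver [([347.0, 126.0, 36.0, 34.0], 0.61), ([359.0, 200.0, 7.0, 17.0], 0.45), ([376.0, 220.0, 14.0, 14.0], 0.35), ([318.0, 220.0, 161.0, 116.0], 0.2)]
votive [([310.0, 316.0, 27.0, 26.0], 0.77), ([330.0, 
[... 475 characters left out ...]
0, 210.0, 16.0, 19.0], 0.75), ([288.0, 237.0, 19.0, 22.0], 0.74), ([219.0, 274.0, 14.0, 24.0], 0.65), ([251.0, 276.0, 15.0, 29.0], 0.64), ([270.0, 192.0, 16.0, 20.0], 0.59)]
gnome [([232.0, 243.0, 21.0, 26.0], 0.6)]
pumpkin_small [([271.0, 190.0, 19.0, 22.0], 0.58), ([181.0, 188.0, 29.0, 37.0], 0.32)]
mug [([313.0, 142.0, 37.0, 56.0], 0.79), ([335.0, 306.0, 41.0, 43.0], 0.71)]
candle [([188.0, 331.0, 44.0, 57.0], 0.57), ([252.0, 248.0, 153.0, 157.0], 0.47)]
pumpkin_large [([357.0, 236.0, 47.0, 44.0], 0.66)]
pumpkin_silver [([337.0, 308.0, 42.0, 42.0], 0.67)]
votive [([182.0, 186.0, 29.0, 39.0], 0.79)]
1.0 [-1.79998579e+02  3.60372206e-04  1.63339530e+02] [ 0.24043705  0.35450181 -0.29251833]
```

View pics/top0.png

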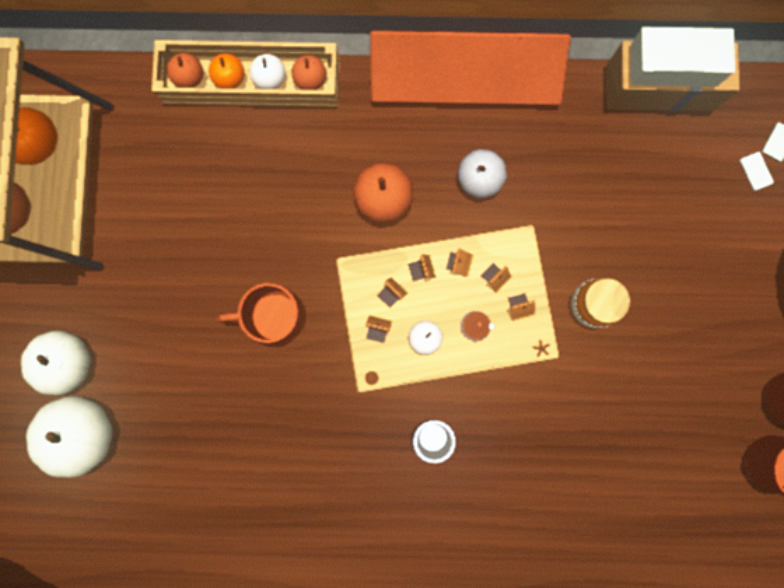

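View pics/scene0.png

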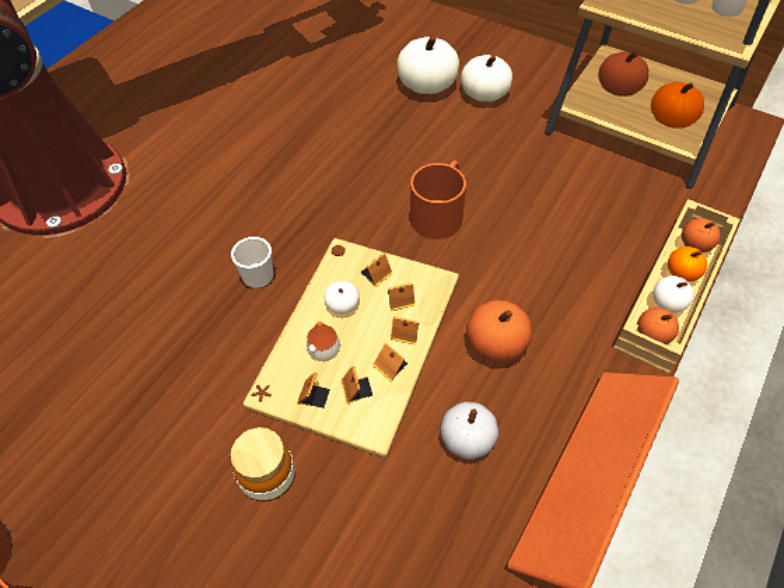

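The top view shows the board with corners near (337,258), (534,226), (558,356) and (360,391) in the 784 px picture. The star is at (541,349) and the disc at (371,378). All six doors lean towards the disc and seem to carry small knobs. I'll fit the pose and take one close look at the doors.

```bash
cat > h.py <<'E'
import numpy as np,cv2
from scipy.optimize import least_squares
from station import *
def proj(c,X):
    k=get_calibration(c); p=np.atleast_2d(X)@k["R"].T+k["t"]
    return p[:,:2]/p[:,2:]*[k["fx"],k["fy"]]+[k["cx"],k["cy"]]
def back(c,uv,z):
    k=get_calibration(c); d=k["R"].T@[(uv[0]-k["cx"])/k["fx"],(uv[1]-k["cy"])/k["fy"],1]; o=-k["R"].T@k["t"]
    return o+d*(z-o[2])/d[2]
def world(p,L):
    L=np.atleast_2d(L); a=p[2]; R=np.array([[np.cos(a),-np.sin(a)],[np.sin(a),np.cos(a)]])
    return np.c_[L[:,:2]@R.T+p[:2],L[:,2]]
def arch(deg,z,r=105):
    a=np.radians(deg); return np.c_[-42.5+r*np.cos(a),r*np.sin(a),z+0*a]
E
python3 - <<'E'
from h import *
C=np.array([[97.5,145,16],[97.5,-145,16],[-97.5,-145,16],[-97.5,145,16],[-80,-122,16],[-80,122,16]])
px={"top":[(337,258),(534,226),(558,356),(360,391),(541,349),(371,378)],
"scene":[(458,273),(386,454),(245,406),(335,239),(262,393),(338,251)]}
px={c:(np.array(v)+.5)/1.4-.5 for c,v in px.items()}
for cams in (["top"],["scene"],["top","scene"]):
    f=lambda p:np.concatenate([(proj(c,world(p,C))-px[c]).ravel() for c in cams])
    s=least_squares(f,[530,50,0.1]); print(cams,s.x,np.abs(s.fun).max().round(2))
p=s.x; np.save("pose.npy",p)
g={"gnome":(340,234,45),"pumpkin_small":(305,241,40),"candle":(429,218,55),"pumpkin_large":(273,138,45),"votive":(310,316,30),"pumpkin_silver":(345,125,35),"mug":(191,223,60)}
a=p[2];R=np.array([[np.cos(a),-np.sin(a)],[np.sin(a),np.cos(a)]])
for n,(u,v,z) in g.items():
    w=back("top",(u,v),z); l=R.T@(w[:2]-p[:2]); d=l-[-42.5,0]; print(n,w.round(),l.round(),"r",np.hypot(*d).round(),"deg",np.degrees(np.arctan2(d[1],d[0])).round())
im=get_image("scene")[:,:,::-1]
b=cv2.resize(im[165:315,155:345],None,fx=4,fy=4,interpolation=cv2.INTER_CUBIC)
for q in proj("scene",world(p,arch(np.array([-100,-84,-54,-24,6,36,66,84.6]),18.5))): cv2.circle(b,tuple(np.int32((q-[155,165])*4)),3,(255,0,0),-1)
cv2.imwrite("pics/crop.png",b)
E
```

```text
['top'] [5.69204767e+02 2.67746086e+00 1.86809745e-01] 1.64
['scene'] [5.70144466e+02 3.18115967e+00 1.96148651e-01] 2.26
['top', 'scene'] [5.69721020e+02 2.98150079e+00 1.91715789e-01] 2.74
gnome [540. -36.  45.] [-37. -33.] r 33.0 deg -81.0
pumpkin_small [525.  31.  40.] [-39.  36.] r 36.0 deg 84.0
candle [ 573. -205.   55.] [ -36. -205.] r 205.0 deg -88.0
pumpkin_large [726.  97.  45.] [172.  63.] r 223.0 deg 16.0
votive [381.  19.  30.] [-182.   52.] r 149.0 deg 160.0
pumpkin_silver [758. -45.  35.] [175. -83.] r 233.0 deg -21.0
mug [554. 250.  60.] [ 32. 245.] r 256.0 deg 73.0
```

View pics/crop.png

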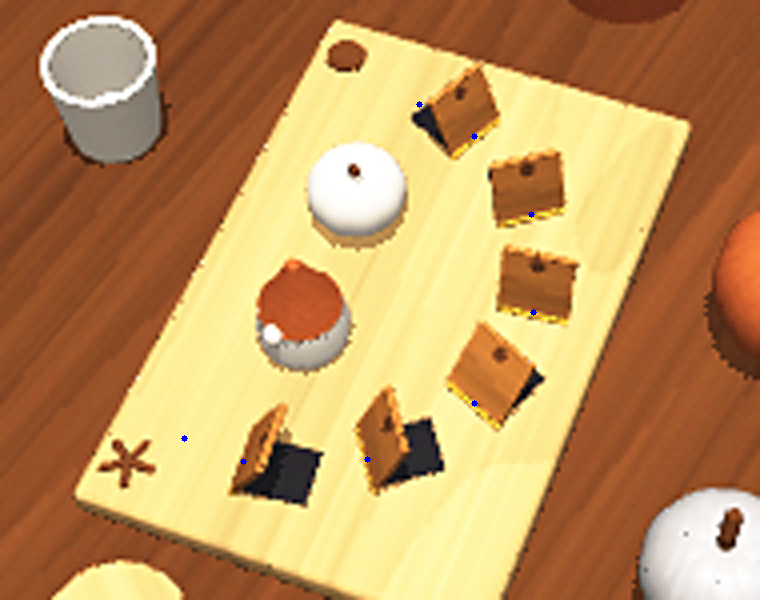

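The projected hinge points (blue) sit on the hinge lines of all six doors, and the goods are well clear of the arch (radius about 35 against 105). Now the stroke, with the fingertips 24.5 mm above the table and a force check at each waypoint.

```bash
python3 - <<'E'
from h import *
p=np.load("pose.npy"); off=np.degrees(p[2])+90
def pose(th,z): return world(p,arch(np.array([th]),z))[0].tolist(),[180,0,th+off]
grip(0,20)
goto(*pose(-98,160))
P,O=pose(-98,43.5); move_l(P,O,speed=100)
o=get_obs(); f0=np.array(o["wrist_force"]); print(o["t"],np.round(o["tcp_pos"]-np.array(P),1),f0.round(1),o["grip_width"])
for th in np.r_[np.arange(-90,85,8),88]:
    P,O=pose(th,43.5); move_l(P,O,speed=60)
    o=get_obs(); f=o["wrist_force"]-f0
    print(th,round(o["t"],1),np.round(o["tcp_pos"]-np.array(P),1),np.round(f,1))
    if np.linalg.norm(f)>12: print("STOP"); break
im=get_image("scene")[:,:,::-1]
cv2.imwrite("pics/after.png",cv2.resize(im[145:325,130:370],None,fx=3,fy=3,interpolation=cv2.INTER_CUBIC))
E
```

```text
5.9417 [ 0.8 -0.2  0.8] [0.  0.1 0.2] 0.11486082704329163
-90 6.3 [ 0.4 -0.1  0.6] [-0.1 -0.3  0.1]
-82 6.7 [-0.4  0.1 -0. ] [-0.7  0.  -0.7]
-74 7.1 [-0.5 -0.  -0.1] [-1.1 -0.8 -1. ]
-66 7.5 [-0.5 -0.1 -0.1] [-0.7  0.8 -0.7]
-58 7.9 [-0.5 -0.1 -0.1] [-0.2 -0.   0.4]
-50 8.3 [-0.4 -0.2 -0.1] [-0.1 -0.1 -0.6]
-42 8.7 [-0.4 -0.2 -0.1] [-0.7  0.6 -0.7]
-34 9.1 [-0.3 -0.3 -0.1] [ 0.1  0.3 -0.1]
-26 9.5 [-0.3 -0.3 -0.1] [ 0.3 -0.  -0.7]
-18 9.9 [-0.2 -0.3 -0.1] [-0.1  0.1  0. ]
-10 10.2 [-0.1 -0.3 -0. ] [ 0.1 -1.8 -0. ]
-2 10.6 [-0.  -0.4 -0. ] [-0.2 -1.1 -0.2]
6 11.0 [ 0.  -0.4 -0. ] [ 0.6 -0.4  0.3]
14 11.4 [ 0.1 -0.4  0. ] [-0.5 -0.7  0.9]
22 11.8 [ 0.2 -0.4  0. ] [ 0.1 -0.6  0.3]
30 12.2 [ 0.3 -0.3  0.1] [ 0.2 -0.8 -0.7]
38 12.6 [ 0.3 -0.3  0.1] [ 0.5 -0.4  0.4]
46 13.0 [ 0.3 -0.3  0.1] [ 0.3  0.1 -0.3]
54 13.4 [ 0.5 -0.2  0.1] [ 0.3 -0.6 -0.4]
62 13.8 [ 0.5 -0.2  0.1] [ 0.  -0.3 -0. ]
70 14.2 [ 0.5 -0.1  0.1] [ 0.2 -0.8 -1.6]
78 14.6 [ 0.6 -0.1  0.1] [-0.  -0.2 -0.6]
88 15.0 [ 0.7 -0.   0.2] [0.1 0.5 0.3]
```

View pics/after.png

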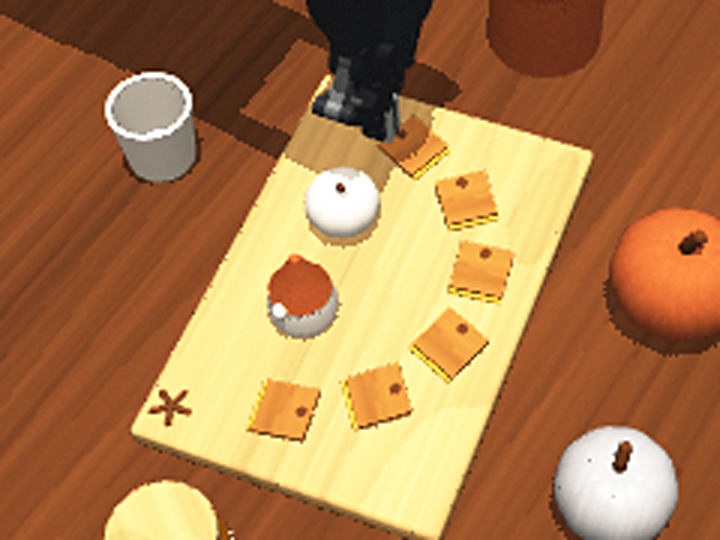

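All six doors look folded down, the goods have not moved, and forces stayed below 2 N. I'll lift clear and check again.

```bash
python3 - <<'E'
from h import *
q=get_obs()["tcp_pos"]; move_l([q[0],q[1],200],speed=100); move_l([450,200,280],speed=200)
wait(0.5)
t=get_image("top")[:,:,::-1]; s=get_image("scene")[:,:,::-1]
a=cv2.resize(s[170:310,160:340],None,fx=4,fy=4,interpolation=cv2.INTER_CUBIC)
cv2.imwrite("pics/end.png",a); o=get_obs(); print(o["t"],o["tcp_pos"])
E
```

```text
18.25 [450.06150927 199.92465016 279.9750613 ]
```

View pics/end.png

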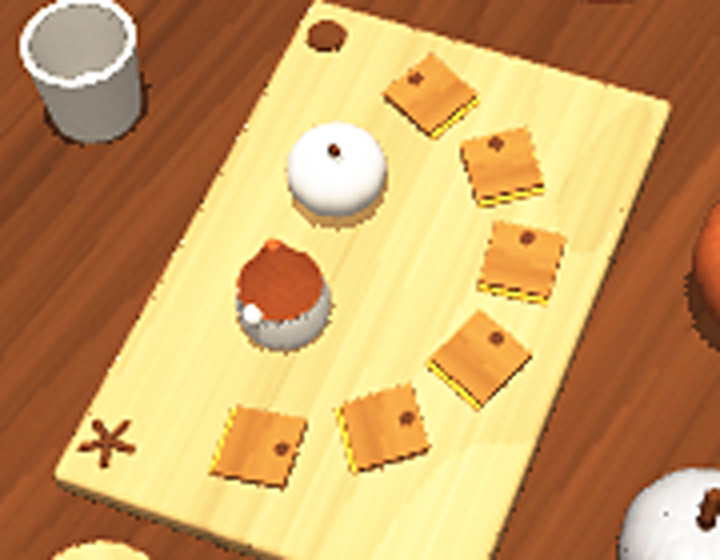

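All six doors lie flat with no dark opening showing. The board and goods are in place and the hand is clear.

```bash
python3 -c "
from station import *
print(sign_off())"
```

```text
the job is handed in; nothing more can be done
None
```

I shut all six doors in one light stroke from the star end to the disc end, with wrist forces of about 2 N or less at the waypoints; the last picture shows them flat, the goods in view look unmoved, the hand is clear, and the job is handed in with no verdict shown.

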